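# Put the shakers back in the baking caddy

### The arm

A 6-joint arm with a two-finger parallel gripper is mounted at the origin on the work surface. World frame = base frame: x ahead of the robot, y to its left, z up, the work surface at z = 0. Lengths are in m, angles in degrees, forces in N, time in s.
With the tool pointing down it reaches from about 0.325 to 0.85 m from the base axis. Payload 15.5 kg.
Tool frame: the origin (TCP) lies midway between the tips of the shut fingers; the grasp point (between the pads) lies 19 mm behind it; y points along the fingers, x is the direction in which the jaws open and shut, and the axes are right-handed (so a half turn about y gives the same grasp; the last joint's range is limited). The gripper opens to 91 mm and grips with 3 to 60 N. Pads are 32 mm wide; open, the fingers measure 118 mm over their backs; the gripper's body (76 mm by 178 mm) begins 60 mm behind the grasp point.
Start: joints at [-79.784, 28.281, 77.091, -0, 74.628, -5.472], TCP at [0.169, -0.602, 0.214] pointing down, gripper open.
Joint ranges: [-166.48, 166.48], [-47.26, 123.95], [12.59, 153.08], [-70.14, 250.14], [6.76, 159.57], [-176.63, 176.63]. Speed limits (degrees/s): [108.29, 108.29, 147.25, 172.46, 172.46, 172.46].

### API

Orientations are given as a 3x3 rotation matrix whose columns are the frame's x, y, z axes.
In Python, from bench import ctrl gives the robot as it stands. The module is installed in compiled form; this text tells all that it offers. Calls block until the motion is done:
- ctrl.goto(position, orientation): joint-space move of the TCP to a pose.
- ctrl.move_l(position, vel=0.15, ori=None, contact_N=None): straight line of the TCP; ori=None keeps the orientation; vel is the mean speed in m/s. With contact_N (N) it stops when the force on the tool has changed by that much, and returns True; else False.
- ctrl.movej(angles): joint-space move.
- ctrl.command_gripper(opening): opening from 0.0 (shut) to 1.0 (fully open); the grip force is fixed at half the most; returns when the fingers have stopped.
- ctrl.sleep(seconds).
- ctrl.ik(position, orientation): joint angles nearest the present ones, or None.
- ctrl.read_camera(name): name is "scene" or "side" or "wrist"; returns the picture (480x640x3 uint8, blue, green, red); there is no depth.
- ctrl.camera_params(name): a dict with "fx", "fy", "cx", "cy" (pixels), "pose" (4x4, takes a point from camera to world coordinates); the wrist camera has in their place "T_tool_cam" (4x4, takes a point from camera to tool coordinates, whose origin is the TCP and whose axes are the tool frame's). Camera axes: x right, y up, looking along -z (the intrinsics and any distortion apply to the point x, -y, -z); pixel columns grow to the right and rows downward; lengths in m; the calibration is good to about 2 mm. A picture is of the moment at which its call begins: read the wrist's pose just before it. camera_params takes no time and is no camera call.
A pose or a line that the arm cannot do raises ctrl.MotionError and nothing moves.
- ctrl.sign_off(): hands the job in, once; it reports no verdict.
Readings, each from a call of its own:
- ctrl.current_t(): time.
- ctrl.current_q(): joint angles.
- ctrl.current_dq(): joint speeds.
- ctrl.current_effort(): joint torques, N m.
- ctrl.current_tool_pos(): TCP position.
- ctrl.current_eef_rot(): TCP orientation.
- ctrl.current_contact_force(): force on the tool from outside, world axes, zero at the start.
- ctrl.current_wrist_torque(): the same for the moment, N m.
- ctrl.current_grip_width(): opening from 0.0 (shut) to 1.0 (fully open).
Only numpy, scipy, OpenCV 4.12 (cv2) and the standard library are available. Lean on these libraries where they do the work, as an engineer would, in place of code of your own. Each camera call takes 0.05 s, during which the arm holds its last target. There are 200 camera calls.

### The job

Put the four steel shakers with the domed, holed lids back in the caddy, each standing upright and fully down in the well of its own size (the largest shaker in the largest well, and so on down to the smallest), set down rather than dropped, and without tipping any over on the way. The two steel canisters with flat lids and ball knobs do not belong in the caddy: leave them where they stand.

Things in the scene. Friction and masses are not known exactly. Their poses are not given: they have to be found in the camera images.
- shaker60_mid (a point): The largest shaker: an upright round stainless-steel can, loose, 60 mm in diameter and 110 mm tall, with a domed lid full of small dark holes (the dome is the top 16 mm; the wall below is straight). This point is its centre, half-way up, 55 mm above its underside; z points up.
- shaker52_mid (a point): The second largest shaker: an upright round stainless-steel can, loose, 52 mm in diameter and 100 mm tall, with a domed lid full of small dark holes (the dome is the top 16 mm; the wall below is straight). This point is its centre, half-way up, 50 mm above its underside; z points up.
- shaker44_mid (a point): The second smallest shaker: an upright round stainless-steel can, loose, 44 mm in diameter and 90 mm tall, with a domed lid full of small dark holes (the dome is the top 16 mm; the wall below is straight). This point is its centre, half-way up, 45 mm above its underside; z points up.
- shaker36_mid (a point): The smallest shaker: an upright round stainless-steel can, loose, 36 mm in diameter and 80 mm tall, with a domed lid full of small dark holes (the dome is the top 16 mm; the wall below is straight). This point is its centre, half-way up, 40 mm above its underside; z points up.
- well60_floor (a point): The largest of the four round wells in the caddy, for the largest shaker: 74 mm across and 15 mm deep, dark-floored, in a fixed square white block. The caddy is a fixed green tray 200 mm square, its rim 26 mm above the table, with four such blocks two by two, centres 96 mm apart, tops 24 mm above the table. This point is the centre of the well's floor, 9 mm above the table; x and y run along the caddy's sides, z up.
- well52_floor (a point): The second largest of the four round wells in the caddy, for the second largest shaker: 66 mm across and 15 mm deep, dark-floored, in a fixed square white block. The caddy is a fixed green tray 200 mm square, its rim 26 mm above the table, with four such blocks two by two, centres 96 mm apart, tops 24 mm above the table. This point is the centre of the well's floor, 9 mm above the table; x and y run along the caddy's sides, z up.
- well44_floor (a point): The second smallest of the four round wells in the caddy, for the second smallest shaker: 58 mm across and 15 mm deep, dark-floored, in a fixed square white block. The caddy is a fixed green tray 200 mm square, its rim 26 mm above the table, with four such blocks two by two, centres 96 mm apart, tops 24 mm above the table. This point is the centre of the well's floor, 9 mm above the table; x and y run along the caddy's sides, z up.
- well36_floor (a point): The smallest of the four round wells in the caddy, for the smallest shaker: 50 mm across and 15 mm deep, dark-floored, in a fixed square white block. The caddy is a fixed green tray 200 mm square, its rim 26 mm above the table, with four such blocks two by two, centres 96 mm apart, tops 24 mm above the table. This point is the centre of the well's floor, 9 mm above the table; x and y run along the caddy's sides, z up.
- knobbed52_mid (a point): A look-alike that does not belong: an upright round stainless-steel canister, loose, 52 mm in diameter and 100 mm tall, with a flat closed lid and a small ball knob on top (the knob is the top 16 mm). This point is half-way up, 50 mm above its underside; z points up.
- knobbed44_mid (a point): A look-alike that does not belong: an upright round stainless-steel canister, loose, 44 mm in diameter and 90 mm tall, with a flat closed lid and a small ball knob on top (the knob is the top 16 mm). This point is half-way up, 45 mm above its underside; z points up.
Not all that is in view belongs to the job. Leave any red look-alike of the part that bears well36_floor alone.

How it is judged:
By the outcome, as a careful person would: the job done as asked, in the order asked, and still so for the second after the job is handed in, with the robot touching nothing.
It also fails if it takes over 107 s, if anything falls off the work surface, if the arm or the gripper's body presses on something with over 40 N, if the wrist force passes 120 N, or if a joint passes its speed limit or range.

## Working session

There is one attempt and no reset: what is moved stays moved. The work goes in short steps, each a Python script; the robot and the scene stay as the last script left them, time stands still between calls to the robot, and variables do not carry over. Pictures are saved under pics/ and viewed, about 12 in all and at most 16, crops included, and the job is handed in when it is done.

```bash
mkdir -p pics
python3 - <<'E'
from bench import ctrl
import cv2, numpy as np
np.set_printoptions(precision=4,suppress=True)
for n in ("scene","side"):
    cv2.imwrite(f"pics/{n}0.png",ctrl.read_camera(n)); print(n,ctrl.camera_params(n))
print(ctrl.camera_params("wrist"),ctrl.current_t(),ctrl.current_tool_pos(),ctrl.current_eef_rot())
E
```

```text
scene {'fx': 593.1571278682645, 'fy': 593.1571278682645, 'cx': 313.808416157575, 'cy': 243.84778303117096, 'pose': array([[ 0.8905, -0.3543,  0.2855,  0.9442],
       [ 0.455 ,  0.7005, -0.5498, -0.6284],
       [-0.0052,  0.6195,  0.785 ,  1.0993],
       [ 0.    ,  0.    ,  0.    ,  1.    ]])}
side {'fx': 618.6249613758428, 'fy': 618.6249613758428, 'cx': 322.3703163473624, 'cy': 235.7468805534194, 'pose': array([[-0.8879,  0.2299, -0.3984,  0.0734],
       [-0.4595, -0.4826,  0.7456,  0.994 ],
       [-0.0208,  0.8451,  0.5341,  0.7057],
       [ 0.    ,  0.    ,  0.    ,  1.    ]])}
{'fx': 417.29181669302505, 'fy': 417.29181669302505, 'cx': 317.23486189146547, 'cy': 237.1529356596997, 'T_tool_cam': array([[ 1.    ,  0.0009, -0.0006,  0.0005],
       [-0.0008,  0.2691, -0.9631, -0.171 ],
       [-0.0007,  0.9631,  0.2691,  0.0755],
       [ 0.    ,  0.    ,  0.    ,  1.    ]])} 0.1 [ 0.169  -0.6014  0.2134] [[ 0.2704 -0.0002  0.9627]
 [-0.9627  0.001   0.2704]
 [-0.001  -1.      0.0001]]
```

View pics/scene0.png

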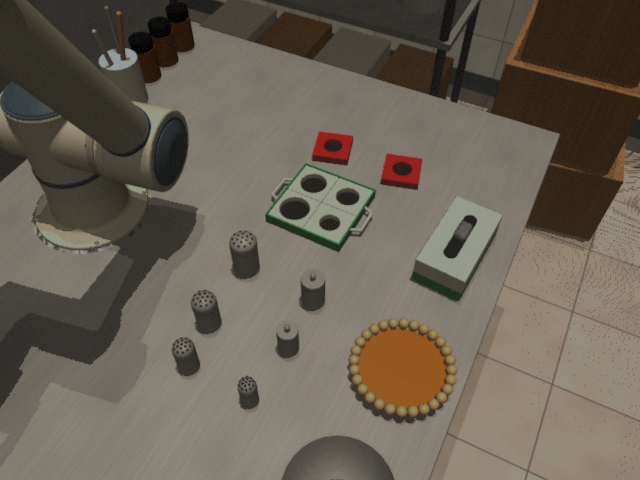

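View pics/side0.png

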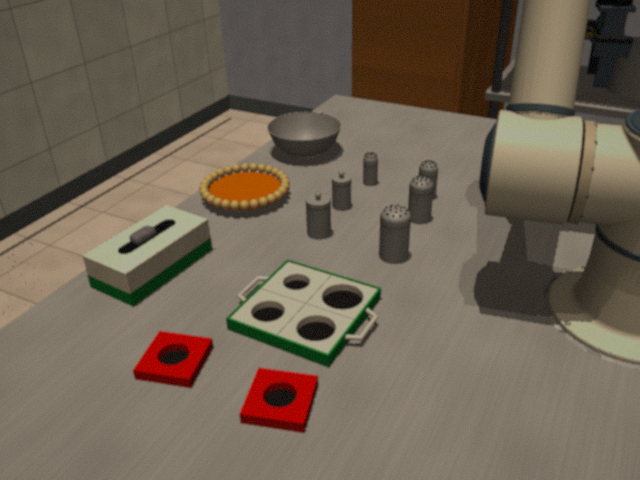

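Run:
```python
import cv2, numpy as np
def crop(n,x0,y0,w,h,k):
    i=cv2.resize(cv2.imread(f"pics/{n}0.png")[y0:y0+h,x0:x0+w],None,fx=k,fy=k,interpolation=cv2.INTER_CUBIC)
    i=cv2.convertScaleAbs(i,alpha=1.5,beta=10)
    for a in range((-x0)%20,w,20):
        cv2.line(i,(a*k,0),(a*k,6),(0,255,255),1);cv2.putText(i,str(x0+a),(a*k,16),0,.35,(0,255,255))
    for a in range((-y0)%20,h,20):
        cv2.line(i,(0,a*k),(6,a*k),(0,255,255),1);cv2.putText(i,str(y0+a),(8,a*k+4),0,.35,(0,255,255))
    return i
a=crop("scene",165,225,170,190,3); cv2.imwrite("pics/c1.png",a)
b=crop("side",295,145,155,120,5); cv2.imwrite("pics/c2.png",b)
c=np.zeros((590,800,3),np.uint8);d=crop("scene",260,160,120,90,5);e=crop("side",222,255,165,110,4)
cv2.imwrite("pics/c3.png",d);cv2.imwrite("pics/c4.png",e)
```

```text
(no output)
```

View pics/c1.png

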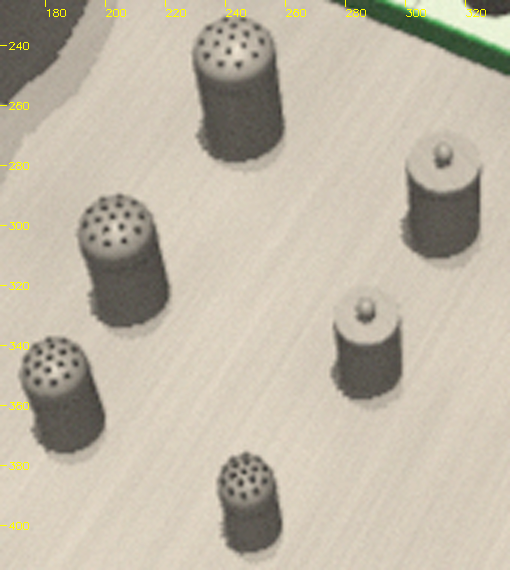

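View pics/c2.png

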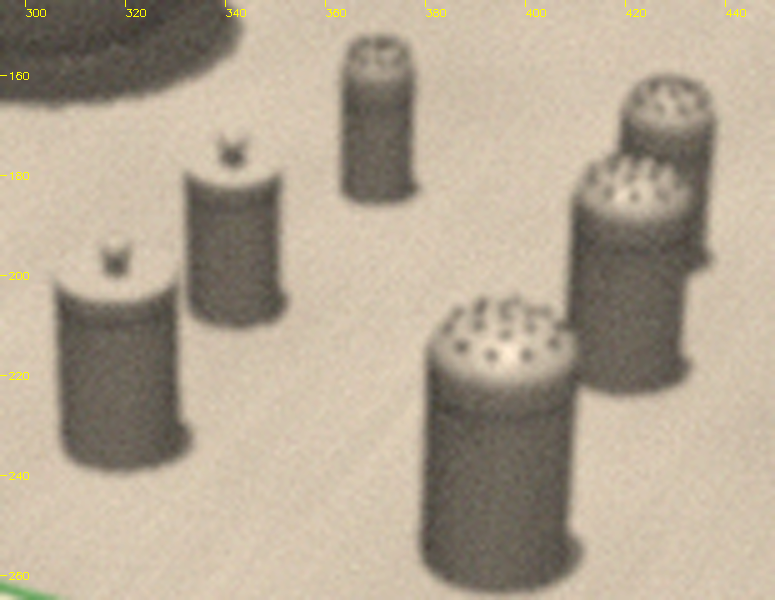

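View pics/c3.png

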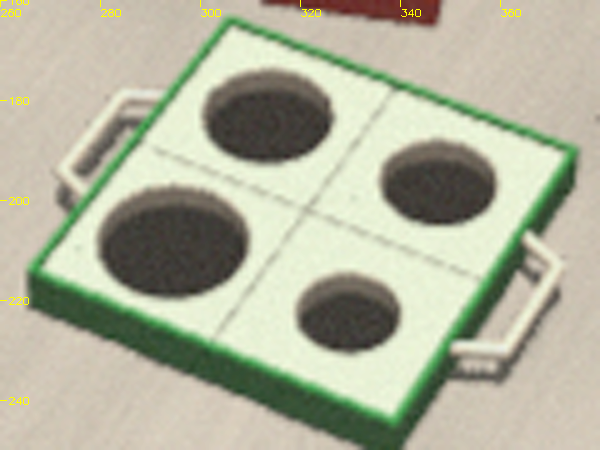

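View pics/c4.png

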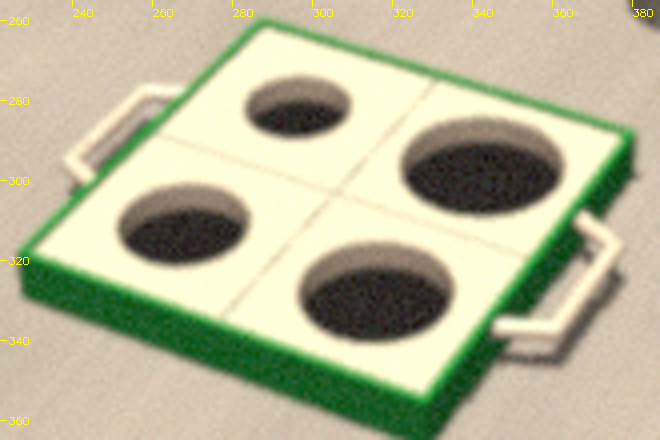

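```bash
cat > meas.py <<'E'
import numpy as np, json
from scipy.optimize import least_squares
from bench import ctrl
np.set_printoptions(precision=4,suppress=True)
P={n:ctrl.camera_params(n) for n in("scene","side")}
def proj(n,X):
    p=P[n]; T=p["pose"]; c=(np.asarray(X)-T[:3,3])@T[:3,:3]
    return np.c_[p["cx"]+p["fx"]*c[:,0]/-c[:,2], p["cy"]-p["fy"]*c[:,1]/-c[:,2]]
th=np.linspace(0,2*np.pi,181)
def can(x,y,r,h,flat):
    rs=[(r,0),(r,h-.016)]
    if not flat: rs+=[(r*np.cos(a),h-.016+.016*np.sin(a)) for a in np.linspace(0,np.pi/2,8)]
    return np.vstack([np.c_[x+q*np.cos(th),y+q*np.sin(th),0*th+z] for q,z in rs])
def ext(n,X):
    u=proj(n,X); return np.r_[u.min(0),u.max(0)]   # l,t,r,b
N=np.nan
M={"60":(.03,.110,0,(229.3,230.3,259.7,279),(379,204.2,410.4,263.4)),
"52":(.026,.100,0,(191,289.7,221.3,334),(408.6,175,433.4,223.8)),
"44":(.022,.090,0,(171.7,337,199.7,375.7),(419,159.8,438,N)),
"36":(.018,.080,0,(237.7,375.7,258.7,409),(363.2,152,377.8,185.6)),
"k52":(.026,.100,1,(N,N,325,310.7),(305.8,N,N,238.8)),
"k44":(.022,.090,1,(N,N,299,358),(N,N,350.8,210.2))}
out={}
for k,(r,h,f,a,b) in M.items():
    m=np.r_[a,b]; ok=~np.isnan(m)
    fn=lambda p:(np.r_[ext("scene",can(*p,r,h,f)),ext("side",can(*p,r,h,f))]-m)[ok]
    s=least_squares(fn,(.5,-.2),diff_step=1e-4); out[k]=s.x.tolist(); print(k,s.x,np.hypot(*s.x),s.fun.round(1))
A=dict(scene={"52":(306,163.6),"44":(375.8,189.8),"36":(339.6,245),"60":(266.4,214.4)},
 side={"36":(287.75,259.75),"60":(380.5,287.5),"52":(330,355.5),"44":(227,318.75)})
tri={k:least_squares(lambda p:np.r_[proj("scene",[p])[0]-A["scene"][k],proj("side",[p])[0]-A["side"][k]],(.6,0,0)).x for k in A["scene"]}
print(tri)
# joint fit, corner order around the square
o=["60","52","44","36"]
B=np.array([tri[k][:2] for k in o]); cross=np.cross(B[1]-B[0],B[2]-B[1]); s=np.sign(cross)
ang=np.array([0,1,2,3])*s*np.pi/2
def pts(p,R,z): return np.c_[p[0]+R*np.cos(p[2]+ang),p[1]+R*np.sin(p[2]+ang),0*ang+z]
f=lambda p:np.r_[[proj(n,pts(p,.1*2**.5,.026))-[A[n][k] for k in o] for n in A]].ravel()
c=B.mean(0); p=least_squares(f,(*c,np.arctan2(*(B[0]-c)[::-1]))).x
print(p,f(p).round(1))
for k,w in zip(o,pts(p,.048*2**.5,.009)): out["w"+k]=w[:2].tolist(); print("w"+k,w[:2],proj("scene",[[*w[:2],.024]]),proj("side",[[*w[:2],.024]]))
out["side_dir"]=[float(v) for v in (np.cos(p[2]+np.pi/4),np.sin(p[2]+np.pi/4))]
json.dump(out,open("m.json","w")); print(out["side_dir"])
E
python3 meas.py
```

```text
60 [0.4379 0.0103] 0.4380045607549526 [-0.9  0.  -0.2 -0.8 -1.  -0.1 -0.1 -0.5]
52 [ 0.4413 -0.1513] 0.46650453946640325 [-1.3  0.1 -0.5 -0.7 -1.8  0.2 -0.1 -0.4]
44 [ 0.4598 -0.254 ] 0.525262415484014 [-1.4 -0.1 -0.5 -0.5 -2.3  0.   0. ]
36 [ 0.6087 -0.2612] 0.6623531285978821 [-1.   0.2 -0.1 -0.5 -1.1 -0.4 -0.3 -0.1]
k52 [ 0.6135 -0.0009] 0.6135383677120709 [-0.5 -0.1 -0.5 -0.2]
k44 [ 0.6222 -0.1279] 0.6352473297773306 [-0.3 -0.2 -0.3 -0.5]
{'52': array([0.4104, 0.3506, 0.0224]), '44': array([0.61  , 0.3469, 0.0219]), '36': array([0.6052, 0.1481, 0.0227]), '60': array([0.4073, 0.1531, 0.0232])}
[ 0.5076  0.2506 -2.3758] [-1.9 -0.9 -1.5 -1.6 -0.8 -1.5 -0.7 -0.9  0.1 -1.1 -1.  -0.8 -1.3 -1.3
 -1.3 -1.4]
w60 [0.4587 0.2035] [[293.9736 207.3285]] [[342.0907 295.0377]]
w52 [0.4606 0.2995] [[312.6926 182.1488]] [[316.1127 326.4855]]
w44 [0.5566 0.2976] [[346.955  195.2639]] [[267.8328 309.932 ]]
w36 [0.5547 0.2017] [[329.1267 221.4362]] [[295.8947 280.5938]]
[-0.019566685986965218, -0.9998085540739724]meas.py:34: DeprecationWarning: Arrays of 2-dimensional vectors are deprecated. Use arrays of 3-dimensional vectors instead. (deprecated in NumPy 2.0)
  B=np.array([tri[k][:2] for k in o]); cross=np.cross(B[1]-B[0],B[2]-B[1]); s=np.sign(cross)
```

```bash
cat > h.py <<'E'
import numpy as np, json, cv2
from bench import ctrl
np.set_printoptions(precision=4,suppress=True)
m=json.load(open("m.json"))
R=np.array([[1,0,0],[0,0,1],[0,-1,0.]])
H={"60":.110,"52":.100,"44":.090,"36":.080}
def wproj(X):
    p=ctrl.camera_params("wrist"); T=np.eye(4); T[:3,:3]=ctrl.current_eef_rot(); T[:3,3]=ctrl.current_tool_pos(); T=T@p["T_tool_cam"]
    c=(np.asarray(X)-T[:3,3])@T[:3,:3]
    return np.c_[p["cx"]+p["fx"]*c[:,0]/-c[:,2], p["cy"]-p["fy"]*c[:,1]/-c[:,2]]
th=np.linspace(0,2*np.pi,73)
def wshot(name,circles):
    X=[wproj(np.c_[x+r*np.cos(th),y+r*np.sin(th),0*th+z]) for x,y,z,r in circles]
    i=ctrl.read_camera("wrist"); i=cv2.convertScaleAbs(i,alpha=1.5,beta=10)
    for u in X: cv2.polylines(i,[np.round(u*8).astype(int)],True,(0,0,255),1,cv2.LINE_AA,3)
    cv2.imwrite(f"pics/{name}.png",i)
def hover(k,z=.25): ctrl.goto([*m[k],z],R)
E
python3 - <<'E'
from h import *
for k in ["36","44","52","60","w60","w52","w44","w36"]: print(k,ctrl.ik([*m[k],.25],R),ctrl.ik([*m[k],.03],R) is not None)
hover("36"); print(ctrl.current_t(),ctrl.current_tool_pos())
wshot("w1",[(*m["36"],0,.018),(*m["36"],.064,.018),(*m["44"],.074,.022),(*m["k44"],.074,.022)])
hover("w36"); print(ctrl.current_t(),ctrl.current_tool_pos())
wshot("w2",[(*m["w"+k],.024,r) for k,r in (("60",.037),("52",.033),("44",.029),("36",.025))]+[(*m["60"],.094,.03)])
E
```

```text
36 [-28.3881  29.7616  68.5168  -0.      81.7216 -28.3881] True
44 [-35.4339  18.1584  88.136   -0.      73.7056 -35.4339] True
52 [-26.2659  13.211   95.4932  -0.      71.2958 -26.2659] True
60 [-6.4706 10.7689 98.8687 -0.     70.3624 -6.4706] True
w60 [17.1075 16.1945 91.1366 -0.     72.6689 17.1075] True
w52 [26.8089 20.1758 84.9496 -0.     74.8746 26.8089] True
w44 [22.7189 27.0643 73.3407 -0.     79.5949 22.7189] True
w36 [14.1836 23.5934 79.3245 -0.     77.0821 14.1836] True
2.1083 [ 0.6082 -0.2621  0.2499]
3.8583 [0.5552 0.2007 0.25  ]
```

View pics/w1.png

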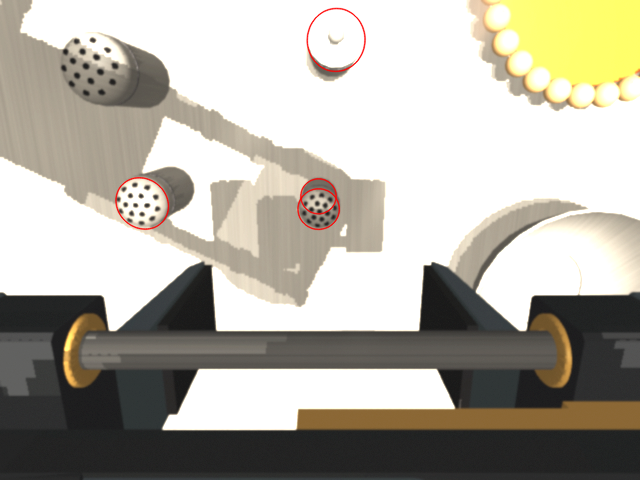

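View pics/w2.png

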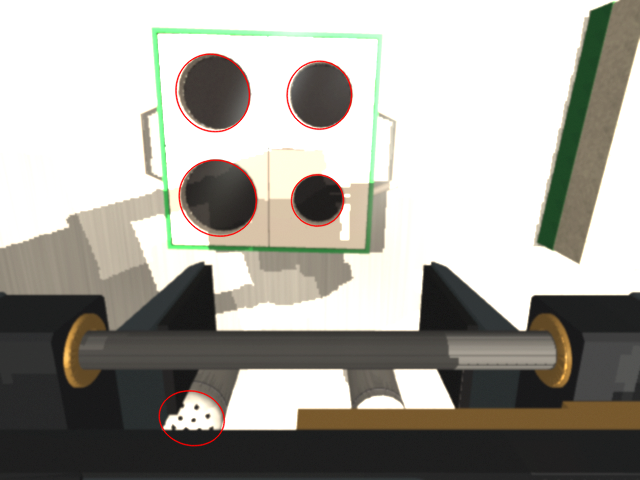

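```bash
cat >> h.py <<'E'
G={"60":.070,"52":.065,"44":.055,"36":.048}
def pickplace(k):
    gh=G[k]-.019; top=.15+gh; d=int(k)/1000
    hover(k,.21); ctrl.command_gripper(1.0)
    ctrl.move_l([*m[k],gh],vel=.12); ctrl.command_gripper(0.0)
    print(k,"width mm",ctrl.current_grip_width()*91)
    ctrl.move_l([*m[k],gh+.02],vel=.05); ctrl.move_l([*m[k],top],vel=.2)
    print("held mm",ctrl.current_grip_width()*91, ctrl.current_contact_force())
    w=m["w"+k]; ctrl.goto([*w,top],R)
    ctrl.move_l([*w,gh+.022],vel=.15); ctrl.sleep(.2)
    c=ctrl.move_l([*w,gh+.005],vel=.02,contact_N=4); p=ctrl.current_tool_pos()
    print("contact",c,"underside z",p[2]-gh,p,ctrl.current_contact_force())
    ctrl.command_gripper(min(1,(d+.022)/.091)); ctrl.sleep(.2)
    ctrl.move_l([*w,top],vel=.15); print("t",ctrl.current_t())
E
python3 - <<'E'
from h import *
pickplace("36")
cv2.imwrite("pics/s1.png",ctrl.read_camera("scene"))
wshot("w3",[(*m["w36"],.009+.064,.018),(*m["w36"],.024,.025)])
E
```

```text
36 width mm 35.134954403342014
held mm 35.56346985774738 [-0.4625  0.8987 -2.1286]
contact True underside z 0.008791287250745208 [0.5547 0.2016 0.0378] [ 2.1925 -0.1405  3.7609]
t 15.1083
```

View pics/w3.png

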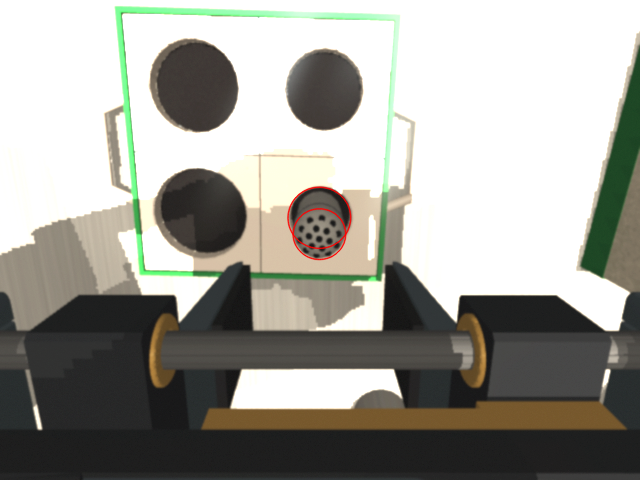

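The smallest shaker (dome at about (320,230)) stands centred in its well. Contact came at 8.8 mm, against a 9 mm floor. I'll go on to the next one and check its grip before continuing.

Run:
```python
from h import *
for k in ("44","52"):
    pickplace(k)
wshot("w4",[(*m["w"+k],.009+H[k]-.016,int(k)/2000) for k in ("36","44","52")])
```

```text
44 width mm 43.134905737945765
held mm 43.16308673740508 [ 0.1422  0.1755 -2.5263]
contact True underside z 0.008834275401215258 [0.5567 0.2976 0.0448] [ 0.4569 -0.6005  4.4722]
t 27.025
52 width mm 51.46143805861218
held mm 51.18142208725278 [-0.1789 -0.1062 -2.159 ]
contact True underside z 0.008807100702218448 [0.4607 0.2995 0.0548] [ 2.0185 -0.6398  1.8446]
t 38.1833
```

View pics/w4.png

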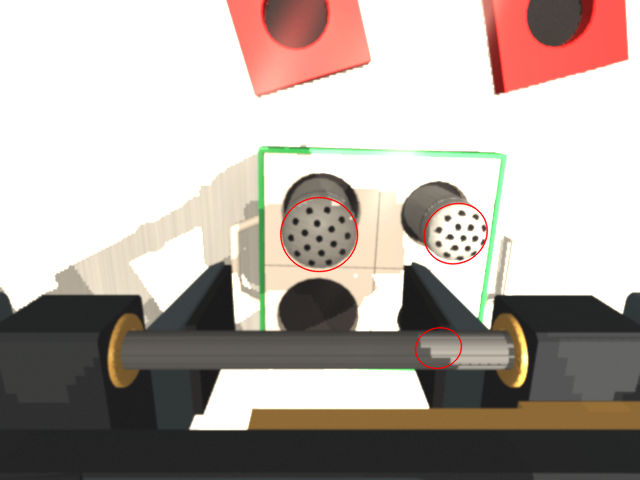

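The 52 shaker (320,234) and the 44 shaker (456,233) are upright, and both match their predicted outlines. Next is the largest.

Run:
```python
from h import *
pickplace("60")
p=ctrl.current_tool_pos(); ctrl.goto([.45,-.1,.28],R)
i=np.vstack([ctrl.read_camera("scene")[100:400,150:450],ctrl.read_camera("side")[130:380,220:520]])
a=ctrl.read_camera("scene")[130:380,160:410]; b=ctrl.read_camera("side")[130:380,220:470]
cv2.imwrite("pics/f.png",cv2.convertScaleAbs(cv2.resize(np.hstack([a,b]),(800,400),interpolation=cv2.INTER_CUBIC),alpha=1.4))
```

```text
60 width mm 59.0681487277547
held mm 58.88715082077328 [-0.6954  0.989  -4.8742]
contact True underside z 0.008879139914158618 [0.4588 0.2035 0.0599] [ 1.1824 -0.8495  4.4842]
t 47.725
```

View pics/f.png

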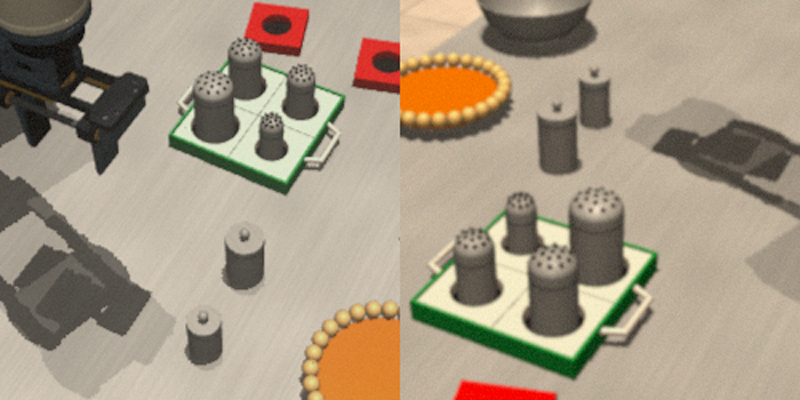

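All four shakers stand upright in their own wells, and the two knobbed canisters haven't moved. Handing in.

```bash
python3 -c "
from bench import ctrl
ctrl.sleep(.5); print(ctrl.current_t()); ctrl.sign_off()"
```

```text
49.625
the job is handed in; nothing more can be done
```

All four shakers are back in the caddy, each upright in the well of its own size, and I handed the job in at about 50 s of the 107 s allowed. I placed them from smallest to largest, lowering each slowly until it touched the well floor before letting go.

- **Seating:** each shaker touched down with its underside at 8.8–8.9 mm, against a well floor at 9 mm. The grip widths matched the can diameters to about 1 mm.
- **Final pictures:** the scene and side cameras show all four upright. The two knobbed canisters and the red look-alikes look undisturbed, and the gripper was clear of everything.
- **Failed or disagreeing checks:** none. The position fits mostly agreed with the pictures to 1–2 pixels, and the close-up wrist views matched the predicted outlines.

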